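Uncover the bobbin bay of the winder

TASK

The bobbin in the winder has to be changed: press the orange snap tab all the way in, until it is flush with the ledge, and then push the freed blue cover along by its ridge, off its seat and onto the white parking ledge, so that the bobbin bay is wholly uncovered and the cover lies flat on the ledge. Only press and push with the fingertips: do not lift or tip the cover, do not push it off the winder, and leave the thread cone, the spare bobbin and the pin jar where they stand.

Things in the scene. Friction and masses are not known exactly. Their poses are not given: they have to be found in the camera images.
- winder: White bench bobbin winder, fixed, 285 mm (its x, from -150 to +135) by 140 mm (y), origin at bench level. Along its +x: a hump from x=-150 to -87, top 67 mm up, with a bobbin on a spindle and a tension disc (up to 89 mm) at x=-120, y=+45 and -45; the seat of the cover, x=-87 to -3.5; the parking ledge, x=-3.5 to 129; a blue end stop 6 mm high, x=129 to 135.
- seat (a point): Centre of the seat at its support level, 53 mm above the bench: a grey frame round the bobbin bay (50 mm square, 23 mm deep). Side rails 74 mm apart, tops 63 mm up, flank the seat only. Two small ears at its rear corners (x=-87 to -75 mm of the winder, 26 mm and more off the centre line, 67 mm high) hold the cover's rear edge down until it has slid 12 mm.
- ledge (a point): Point on the flat white parking ledge, 50 mm above the bench (a 3 mm step down from the seat), on the winder's centre line at x=62.5 mm: where the middle of the parked cover fits best.
- cover: Loose blue cover, 0.06 to 0.13 kg, a plate 80 (x) by 70 (y) by 8 mm, origin at the centre of its underside. It starts in the seat, origin at point seat, axes parallel to the winder's, and slides off only towards the winder's +x, once the tab is in, passing over the tab. It is off the seat when its origin is beyond x=36.5 mm of the winder; it meets the end stop at x=89 mm.
- cover_ridge (a point): Top centre of the dark blue ridge on the cover, 22 mm above the cover's underside, over its origin. The ridge is 8 mm thick (cover's x), 44 mm long (cover's y) and stands 14 mm above the plate: the thing to push against, on its face towards the hump.
- snap_tab (a joint): How far the orange snap tab is pushed down into the ledge, m: about 0 = out (standing 14 mm above the ledge and 3 mm above the cover's top, blocking the cover), 0.014 = fully in, flush with the ledge. It moves straight down against about 5 N of friction and stays where it is left.
- tab_pad (a point): Point to press on the top of the orange tab, on its centre line, 30 mm from its edge at the cover. The tab's top is 44 mm (winder's x, -3 to +41) by 26 mm (y); this point lies at x=27 mm, y=0 of the winder and moves down with the tab.
- thread_cone: Bystander: red cone of thread standing on the bench, 52 mm wide at its foot, 85 mm high, origin at the centre of its underside.
- spare_bobbin: Bystander: steel bobbin with green thread, 21 mm wide, 11.5 mm high, on the bench, origin at the centre of its underside.
- pin_jar: Bystander: yellow jar of pins with a black cap, 48 mm wide, 45 mm high, on the bench, origin at the centre of its underside.
Things that resemble listed ones, but are neither listed nor needed, are in the scene too. What is meant by the cover is not brown or green, and is the larger of those in its own colour.

How it is judged:
On the way, in this order (a step that is already met when the one before it is completed fails the run):
1. the snap tab is pressed in while the cover is still in its seat (value of joint snap_tab above 0.0115 m and x of cover in the frame of winder below -0.038 m), for 0.1 s.
2. the cover is pushed wholly off its seat onto the ledge (x of cover in the frame of winder between 0.036 and 0.095 m), for 0.1 s.
At the end, for the whole second after the job is handed in: The cover lies at rest on the parking ledge: its origin 36 to 95 mm along the winder's x (rear edge past the seat), 46 to 54 mm above the bench, tilted less than 0.09 rad, and the tab is still in by more than 11.5 of its 14 mm (all of step 2 and z of cover in the frame of winder between 0.046 and 0.054 m and angle between cover's own z axis and vertical below 0.09 rad and linear speed of cover below 0.01 m/s and value of joint snap_tab above 0.0115 m); the robot touches nothing.
It fails at once if the cover is lifted (more than 10 mm above its seat) (z of cover in the frame of winder above 0.063 m).
It fails at once if the cover is tipped more than 0.25 rad (angle between cover's own z axis and vertical above 0.25 rad).
It fails at once if the cover falls off the winder (z of cover in the frame of winder below 0.04 m).
It fails at once if the thread cone, spare bobbin or pin jar is moved more than 20 mm (distance of any of thread_cone, spare_bobbin, pin_jar from where it was at the start of the episode above 0.02 m).
It also fails if it takes over 38 s, if anything falls off the work surface, if the arm or the gripper's body presses on something with over 40 N, if the wrist force passes 120 N, or if a joint passes its speed limit or range.

ROBOT

A 6-joint arm with a two-finger parallel gripper is mounted at the origin on the work surface. World frame = base frame: x ahead of the robot, y to its left, z up, the work surface at z = 0. Lengths are in m, angles in rad, forces in N, time in s.
With the tool pointing down it reaches from about 0.35 to 0.8 m from the base axis. Payload 7.3 kg.
Tool frame: the origin (TCP) lies on the front face of the gripper's body, between the roots of the fingers; the fingertips stand 73 mm ahead of it and the grasp point (between the pads) lies 54 mm ahead of it; z points along the fingers, y is the direction in which the jaws open and shut (so a half turn about z gives the same grasp; the last joint's range is limited). The gripper opens to 85 mm and grips with 20 to 120 N. Pads are 22 mm wide; open, the fingers measure 114 mm over their backs; the gripper's body (76 mm by 85 mm) begins 54 mm behind the grasp point. The pads swing forward as they close: fully open they stand 13 mm farther back than shut.
Start: joints at [-1.289, 0.342, 1.524, -0, 1.275, -0.146], TCP at [0.218, -0.478, 0.304] pointing down, gripper open.
Joint ranges: [-2.53, 2.53], [-0.77, 2.02], [0.04, 2.7], [-1, 4.14], [0.28, 2.66], [-3.11, 3.11]. Speed limits (rad/s): [2.57, 2.57, 3.14, 3.14, 3.14, 3.14].

INTERFACE

Orientations are given as a unit quaternion [w, x, y, z].
In Python, from station import r, fingers, cams, workorder, read_time, read_qpos, read_qvel, read_tau, read_tool_pos, read_orientation, read_contact_force, read_ft_torque, read_opening gives the robot as it stands. Calls block until the motion is done:
- r.move_to(position, orientation): joint-space move of the TCP to a pose.
- r.movel(position, v=0.15, attitude=None, f_stop=None): straight line of the TCP; attitude=None keeps the orientation; v is the mean speed in m/s. With f_stop (N) it stops when the force on the tool has changed by that much, and returns True; else False.
- r.move_joints(angles): joint-space move.
- fingers.grip(opening, effort=None): finger opening in m; effort is the grip in N (None keeps the last); returns when the fingers have stopped.
- r.dwell(seconds).
- r.inverse_kinematics(position, orientation): joint angles nearest the present ones, or None.
- cams.snapshot(name): name is "scene" or "top" or "wrist"; returns a dict with "color" (480x640x3 uint8, blue, green, red), "mtx" (3x3 intrinsics, pixels), "rvec" (rotation vector, rad) and "tvec" (3), from world to camera coordinates, as OpenCV has them; the wrist camera has in their place "tool_from_camera" (4x4, takes a point from camera to tool coordinates, whose origin is the TCP and whose axes are the flange's). Camera axes: x right, y down, z forward; pixel columns grow to the right and rows downward; lengths in m; the calibration is good to about 2 mm. A picture is of the moment at which its call begins: read the wrist's pose just before it. There is no depth.
A pose or a line that the arm cannot do raises r.PlanningError and nothing moves.
- workorder.hand_in(): hands the job in, once; it reports no verdict.
Readings, each from a call of its own:
- read_time(): time.
- read_qpos(): joint angles.
- read_qvel(): joint speeds.
- read_tau(): joint torques, N m.
- read_tool_pos(): TCP position.
- read_orientation(): TCP orientation.
- read_contact_force(): force on the tool from outside, world axes, zero at the start.
- read_ft_torque(): the same for the moment, N m.
- read_opening(): finger opening in m.
Only numpy, scipy, OpenCV 4.12 (cv2) and the standard library are available. Lean on these libraries where they do the work, as an engineer would, in place of code of your own. Each camera call takes 0.05 s, during which the arm holds its last target. There are 200 camera calls.

## Working session

There is one attempt and no reset: what is moved stays moved. The work goes in short steps, each a Python script; the robot and the scene stay as the last script left them, time stands still between calls to the robot, and variables do not carry over. Pictures are saved under pics/ and viewed, about 8 in all and at most 12, crops included, and the job is handed in when it is done.

```bash
mkdir -p pics; ls; python3 - <<'E'
from station import *
import cv2,numpy as np
a=cams.snapshot("top");b=cams.snapshot("scene")
np.savez("snap0.npz",**{"top_"+k:v for k,v in a.items()},**{"scene_"+k:v for k,v in b.items()})
cv2.imwrite("pics/top0.png",a["color"]);cv2.imwrite("pics/scene0.png",b["color"])
for s in (a,b): print(s["mtx"].tolist(),s["rvec"],s["tvec"])
print(read_time(),read_tool_pos(),read_orientation())
E
```

```text
pics
[[455.16658348219187, 0.0, 314.71334206750225], [0.0, 455.16658348219187, 235.54264975916726], [0.0, 0.0, 1.0]] [ 2.14916102 -2.11814728  0.12303114] [0.04457838 0.57367503 0.87963055]
[[439.7618155468006, 0.0, 320.0423269699772], [0.0, 439.7618155468006, 237.9690361417361], [0.0, 0.0, 1.0]] [ 1.7931664   1.53158591 -0.74240503] [-0.11028043 -0.2748266   1.14928459]
0.1 [ 0.21776135 -0.47741783  0.30329283] [-6.92238775e-04  9.77204511e-01  2.12298990e-01 -5.41261905e-05]
```

View pics/top0.png

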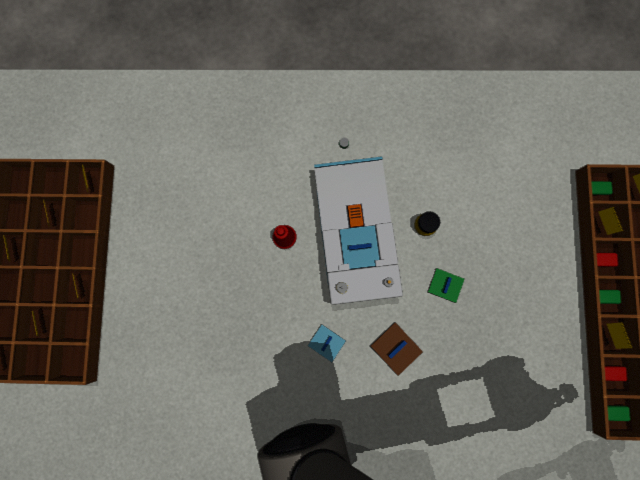

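View pics/scene0.png

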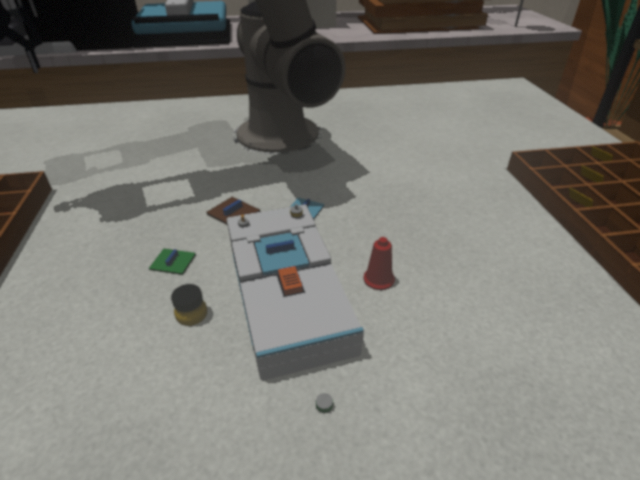

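Both views show one winder. What could be taken for the cover, in top-view pixels: the blue plate in the winder at (360,247), a smaller blue tile at (328,342), a brown one at (396,348) and a green one at (446,285). I choose the one at (360,247): blue, the larger of the two, and seated next to the orange tab at (355,215). Next I measure it.

```bash
cat > h.py <<'E'
import cv2,numpy as np
def cast(px,K,rvec,tvec,z):
    R=cv2.Rodrigues(np.asarray(rvec,float))[0]; t=np.asarray(tvec,float).ravel()
    p=np.atleast_2d(np.asarray(px,float)); d=np.c_[p,np.ones(len(p))]@np.linalg.inv(K).T@R
    c=-R.T@t
    return c+d*((z-c[2])/d[:,2])[:,None]
def blobs(img,lo,hi,amin=20):
    m=cv2.inRange(cv2.cvtColor(img,cv2.COLOR_BGR2HSV),lo,hi)
    cs=cv2.findContours(m,cv2.RETR_EXTERNAL,cv2.CHAIN_APPROX_NONE)[0]
    return sorted([c.reshape(-1,2) for c in cs if cv2.contourArea(c)>=amin],key=lambda c:-cv2.contourArea(c.reshape(-1,1,2)))
ORANGE=((5,150,90),(16,255,255)); BLUE=((92,80,90),(104,255,255)); DARK=((105,120,40),(125,255,255))
E
python3 - <<'E'
from h import *
d=np.load("snap0.npz")
for n in("top","scene"):
    K,rv,tv,im=[d[n+"_"+k] for k in("mtx","rvec","tvec","color")]
    print(n,"cam",-cv2.Rodrigues(rv)[0].T@tv.ravel())
    for nm,(lo,hi),z in(("orange",ORANGE,.064),("blue",BLUE,.061),("dark",DARK,.075)):
        for c in blobs(im,lo,hi,12)[:6]:
            (u,v)=c.mean(0); P=cast(c,K,rv,tv,z)
            rc=cv2.minAreaRect((P[:,:2]*1000).astype(np.float32))
            print(nm,len(c),c.mean(0).round(1),np.round(rc[0],1),np.round(rc[1],1),round(rc[2],1))
K,rv,tv,im=[d["top_"+k] for k in("mtx","rvec","tvec","color")]
cv2.imwrite("pics/crop.png",cv2.resize(im[130:320,260:480],None,fx=3.4,fy=3.1,interpolation=2)[:600,:800])
E
```

```text
top cam [0.44135273 0.02585379 0.95361393]
orange 64 [355.3 215. ] [611.8 -27.4] [43.  25.1] 7.8
orange 643 [ 58.6 284.5] [468.7 571.1] [157.  166.2] 0.0
orange 173 [ 59.2 195. ] [647.8 575.1] [175.9  10.4] 89.0
orange 164 [ 40.6 341.5] [355.7 588.1] [ 40.5 120.6] 14.9
orange 167 [599.  311.4] [ 431.9 -491.8] [151.6   9.6] 0.1
orange 100 [ 30.  230.4] [573.9 626. ] [  4.1 102.7] 0.7
blue 142 [359.4 246.4] [549.1 -36.1] [79.1 69.4] 7.8
blue 103 [328.4 340.6] [365.7  25. ] [55.2 42.1] 56.7
blue 134 [348.  161.5] [722.7 -12.6] [  4.8 134.8] 7.6
dark 49 [359.7 246.2] [548.4 -35.9] [ 8.4 43. ] 7.2
dark 35 [397.3 349. ] [ 354.9 -106.4] [ 6.4 39.8] 44.7
dark 29 [326.3 343.3] [363.3  26.9] [ 5.2 29.4] 56.6
dark 31 [446.9 284.8] [ 476.3 -201.6] [ 4.1 29.2] 70.5
scene cam [ 1.07449375 -0.05408303  0.50108353]
orange 89 [288.2 278.7] [615.7 -28.8] [39.5 23. ] 7.1
orange 55 [629.  259.2] [655.5 480.5] [11.7 50.2] 87.6
orange 65 [  8.6 219.5] [ 400.5 -484.2] [78.2 11.8] 5.4
orange 22 [375.5   1.9] [-1244.2   578.9] [ 34.3 100.3] 86.7
orange 97 [622.6 231.4] [593.1 513.7] [21.  77.5] 14.1
orange 41 [612.1 205. ] [522.1 548. ] [20.9 24.4] 48.3
blue 141 [279.9 252.3] [550.3 -36.9] [80.1 68.5] 7.6
blue 84 [209.5   8.6] [-1230.7  -218.5] [368.1 141. ] 0.4
blue 62 [153.5  10.7] [-1259.7  -470.5] [237.2 107.5] 8.8
blue 209 [309.2 341.5] [730.  -14.2] [  4.4 133.8] 7.6
blue 33 [314.4 209. ] [451.3  32.3] [21.2 33.4] 80.8
blue 12 [298.  201.6] [418.5   7.7] [ 9.6 12. ] 53.8
dark 50 [279.  243.5] [549.7 -37.4] [ 4.6 37.8] 6.8
```

View pics/crop.png

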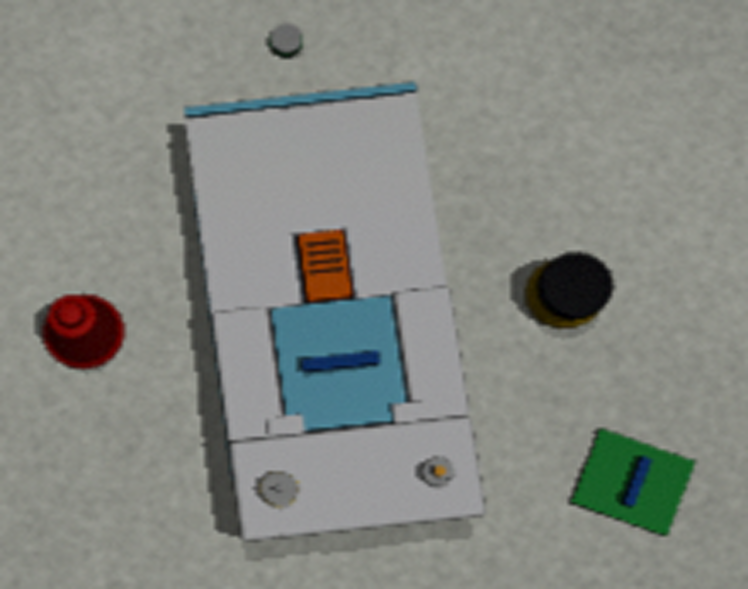

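The crop confirms it: the blue 80 x 70 plate with its dark ridge, behind the orange tab. The cover is at about (549.5, -36.5) mm, and both cameras agree to 1–2 mm. The winder's yaw is 7.7°. I close the fingers, move over the tab pad, and check once with the wrist camera.

```bash
cat >> h.py <<'E'
YAW=np.deg2rad(7.7); Q=[0,np.cos(YAW/2),np.sin(YAW/2),0]
C0=np.array([.5495,-.0365]); ex=np.array([np.cos(YAW),np.sin(YAW)]); ey=np.array([-ex[1],ex[0]])
def W(x,y,z): # winder coords (m) -> world
    p=C0+(x+.04525)*ex+y*ey; return [p[0],p[1],z]
def toW(p): d=np.asarray(p)[:2]-C0; return np.array([d@ex-.04525,d@ey])
E
python3 - <<'E'
from h import *; from station import *
from scipy.spatial.transform import Rotation as Ro
r.move_to(W(.027,0,.26),Q); fingers.grip(0.0,20)
p=np.array(read_tool_pos());q=np.array(read_orientation()); s=cams.snapshot("wrist")
print(read_time(),p,toW(p)*1000,q,read_opening(),read_contact_force())
T=np.eye(4);T[:3,:3]=Ro.from_quat(q[[1,2,3,0]]).as_matrix();T[:3,3]=p
M=np.linalg.inv(T@s["tool_from_camera"]); rv=cv2.Rodrigues(M[:3,:3])[0]; tv=M[:3,3]
im=s["color"];cv2.imwrite("pics/wrist1.png",im)
for nm,(lo,hi),z in(("orange",ORANGE,.064),("blue",BLUE,.061),("dark",DARK,.075)):
    for c in blobs(im,lo,hi,200)[:3]:
        P=cast(c,s["mtx"],rv,tv,z); rc=cv2.minAreaRect((P[:,:2]*1000).astype(np.float32))
        print(nm,c.mean(0).round(),np.round(rc[0],1),np.round(rc[1],1),round(rc[2],1),"winder",(toW(np.array(rc[0])/1000)*1000).round(1))
E
```

```text
3.0917 [ 0.6210897  -0.02676776  0.26000649] [26.99817418  0.05245785] [-6.80330693e-06  9.97740280e-01  6.71887921e-02 -6.57465182e-06] 8.526227760141454e-05 [-0.56877576 -0.20728525  0.46021878]
orange [318. 237.] [612.5 -26.7] [44.  26.4] 7.1 winder [18.4  1.2]
blue [318. 305.] [553.3 -34.6] [70.  70.7] 7.7 winder [-41.2   1.4]
blue [318.  60.] [723.7 -11.6] [  5.6 136.3] 7.7 winder [130.7   1.3]
dark [504. 383.] [ 522.  -177.2] [ 8.6 27.6] 69.7 winder [ -91.4 -135.8]
```

View pics/wrist1.png

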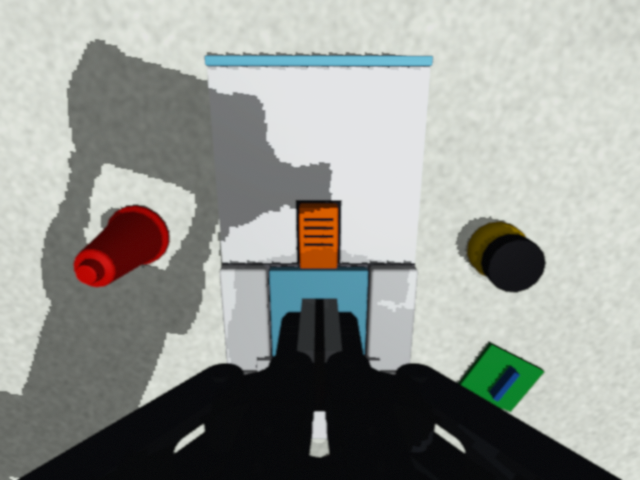

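The wrist view shows the closed fingers over the tab's line, with the tab at (318,237) and the end stop at (318,60). It agrees with the top view to about 1 mm, so I shift the frame 1 mm in y and press.

```bash
cat >> h.py <<'E'
C0=C0+.001*ey-.0005*ex
E
python3 - <<'E'
from h import *; from station import *
r.movel(W(.027,0,.150),v=.15)
print(r.movel(W(.027,0,.125),v=.03,f_stop=3),read_tool_pos(),read_contact_force())
print(r.movel(W(.027,0,.117),v=.03,f_stop=30),read_tool_pos(),read_contact_force(),read_time())
r.dwell(.2);print(read_tool_pos(),read_contact_force(),read_time())
E
```

```text
True [ 0.62031556 -0.02586652  0.13241931] [0.03439386 0.61554554 0.04027738]
True [ 0.62010996 -0.02584055  0.12268577] [-2.14053285  0.36982782  6.12091476] 5.0
[ 0.62011561 -0.025835    0.12269611] [-1.66944185 -0.25151774  5.47569734] 5.2
```

```bash
python3 - <<'E'
from h import *; from station import *
r.movel(W(.027,0,.15),v=.15)
r.movel(W(-.068,0,.24),v=.2); fingers.grip(.012,40)
s=cams.snapshot("wrist");cv2.imwrite("pics/wrist2.png",s["color"])
print(read_time(),read_opening(),read_contact_force())
E
```

```text
6.6667 0.011705311755761432 [ 0.18144333 -0.28518539  0.48461835]
```

View pics/wrist2.png

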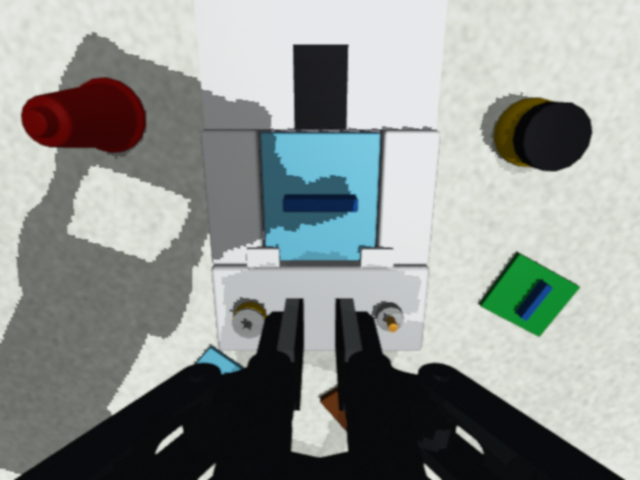

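The tab no longer stands out. A black rectangle the size of the tab lies level with the ledge at (320,85), and the cover is still seated. The fingers (x≈290–350) are centred on the ridge at (320,204). I descend behind the ridge and push.

```bash
python3 - <<'E'
from h import *; from station import *
print("down",r.movel(W(-.068,0,.1365),v=.12,f_stop=5),toW(read_tool_pos())*1000,read_tool_pos()[2],read_contact_force(),read_time())
print("push",r.movel(W(-.040,0,.1365),v=.03,f_stop=6),toW(read_tool_pos())*1000,read_contact_force(),read_time())
s=cams.snapshot("wrist");cv2.imwrite("pics/wrist3.png",s["color"])
E
```

```text
down False [-67.58965922  -0.13144229] 0.13715481908744978 [ 0.04857195  0.2295107  -0.58926436] 7.6833
push False [-3.99089779e+01 -8.42059445e-03] [ 0.4375358   0.18153097 -0.04263013] 8.7667
```

View pics/wrist3.png

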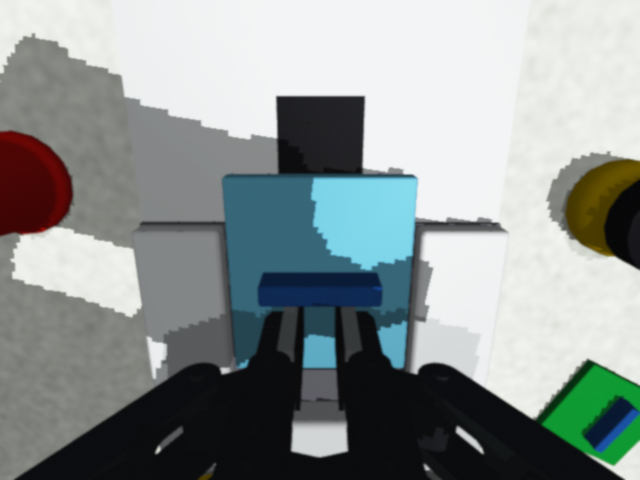

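The cover slides straight, clear of the ears and over the flush tab, with both fingers against the ridge. I push on to the parking point.

```bash
python3 - <<'E'
from h import *; from station import *
print("push",r.movel(W(.035,0,.1365),v=.04,f_stop=8),toW(read_tool_pos())*1000,read_contact_force(),read_time())
print("push",r.movel(W(.0475,0,.1365),v=.025,f_stop=8),toW(read_tool_pos())*1000,read_contact_force(),read_time())
r.dwell(.2)
r.movel(W(.030,0,.1365),v=.06); r.movel(W(.020,0,.22),v=.15)
from scipy.spatial.transform import Rotation as Ro
p=np.array(read_tool_pos());q=np.array(read_orientation()); s=cams.snapshot("wrist")
T=np.eye(4);T[:3,:3]=Ro.from_quat(q[[1,2,3,0]]).as_matrix();T[:3,3]=p
M=np.linalg.inv(T@s["tool_from_camera"]); rv=cv2.Rodrigues(M[:3,:3])[0]; tv=M[:3,3]
im=s["color"];cv2.imwrite("pics/wrist4.png",im)
for nm,(lo,hi),z in(("blue",BLUE,.058),("dark",DARK,.072)):
    for c in blobs(im,lo,hi,200)[:3]:
        P=cast(c,s["mtx"],rv,tv,z); rc=cv2.minAreaRect((P[:,:2]*1000).astype(np.float32))
        print(nm,c.mean(0).round(),np.round(rc[1],1),round(rc[2],1),"winder",(toW(np.array(rc[0])/1000)*1000).round(1))
r.move_to(W(-.15,0,.30),Q)
s=cams.snapshot("scene");cv2.imwrite("pics/scene4.png",cv2.resize(s["color"][170:400,140:440],None,fx=2.5,fy=2.5))
print(read_time(),read_contact_force())
E
```

```text
push False [ 3.49759153e+01 -1.26651740e-02] [ 0.32961097 -0.09224099 -0.14480671] 10.8417
push False [4.76619664e+01 1.43968284e-02] [-0.29915725  0.01138579  0.6349024 ] 11.4917
blue [320. 163.] [80.  69.3] 7.7 winder [63.3  0.6]
blue [320.  36.] [  5.1 138.1] 7.7 winder [130.9   0.2]
dark [320. 172.] [ 8.5 43. ] 7.7 winder [64.2  0.7]
dark [531. 403.] [10.1 19.5] 70.0 winder [ -84.5 -135.1]
13.7167 [-0.29542052  1.07070549 -0.07698628]
```

View pics/wrist4.png

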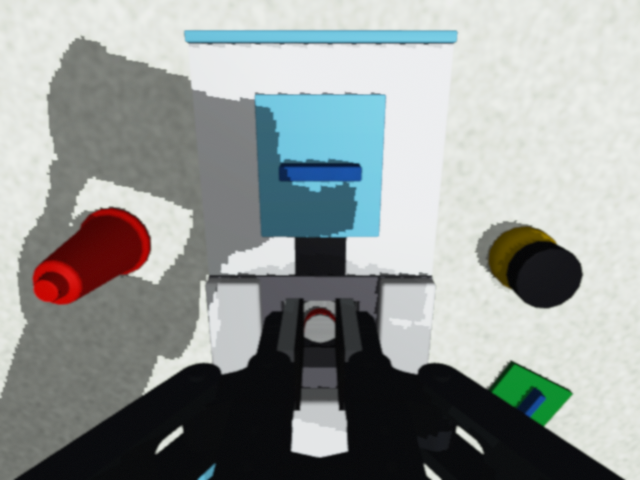

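View pics/scene4.png

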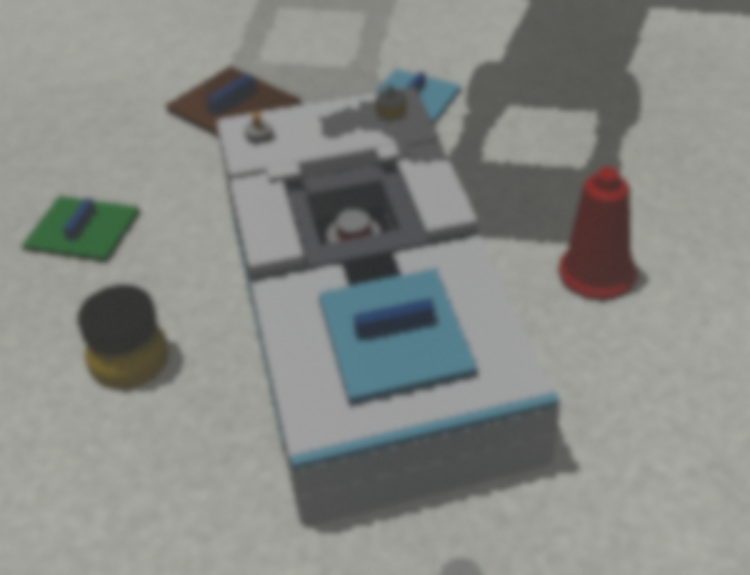

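The wrist view shows the cover flat on the ledge at (320,163), square to the winder at x≈63 mm. The scene crop shows the bay open at (350,215), with the cone and jar where they stood. The arm is clear, so I hand in.

```bash
python3 - <<'E'
from station import *
r.dwell(.3); print(workorder.hand_in(),read_time())
E
```

```text
the job is handed in; nothing more can be done
the job is handed in; nothing more can be done
```

The tab is pressed in, the cover is parked flat on the ledge, and the job is handed in, about 14 s into the 38 s allowed. No verdict was given.

**What I did:** I pressed the snap tab with closed fingertips until they stopped hard at 49.7 mm above the bench; the ledge is at 50 mm. I then pushed the cover by its ridge with the fingers 12 mm apart, along the winder's centre line, and backed away clear of it.

**What the last checks showed:**
- **Cover:** its plate outline puts its middle at x≈63 mm, y≈0.6 mm, square to the winder. The ridge gives x≈64 mm, a 1 mm difference. Its outline measured 80 x 69 mm at the height expected for lying flat.
- **Bobbin bay:** it is fully open in both the wrist and the scene pictures.
- **Bystanders:** the thread cone and pin jar look unmoved. I took no fresh measurement of any bystander, and the spare bobbin was only at the edge of the last picture; the arm never went near it.

**Not fully confirmed:** once pressed, the tab showed as a black rectangle level with the ledge instead of orange. That it is fully in rests on the fingertip height, and the cover passing over it without resistance agrees.

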